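Load a wear strip under a sprung clip

TASK

Load the bronze wear strip that lies on the bed of the clip fixture: with one fingertip press the fixture's thumb bar fully down and keep it down, so that the clip's nose stands open, and with the other fingertip push the strip along the bed under the nose until it is fully home against the end stop. Then back off and let the clip close on the strip. The strip is only to be pushed, never lifted, and the other loose things on the table are left where they are.

Things in the scene. Friction and masses are not known exactly. Their poses are not given: they have to be found in the camera images.
- clip_fixture: Fixed steel clip fixture, base plate 210 x 110 x 10 mm: x -115..95, y -55..55. Origin on the table, z up. The strip is pushed in its +x on a dark steel bed 40 mm wide along x, centred at y -20, top at z 18. The sprung clip turns on a shaft along x at y +12, z 30, between lugs up to z 41 at x -106 and +74.
- strip_home (a point): Fixed point on the bed where the centre of the strip's underside lies when it is home: fixture x +35, y -20, z 18 mm (rear end then at x -10). The end stop's face is at fixture x +80, 12 mm above the bed. Before it two guide rails 5 mm high, 27 mm apart inside, run from x 38 to 78, with flared mouths from x 24.
- strip: Loose flat bronze wear strip, 24 x 90 x 10 mm, about 0.18 kg, lying on the bed. Origin at the centre of its underside; its long axis is its y, which points roughly along the fixture's +x. At the start its front end is short of the clip's nose (centre at fixture x about -33 to -17) and it may lie a little askew.
- spring_clip (a joint): Angle of the sprung rocker clip, rad: 0 = closed (nose 5 mm above the bed, too low for the strip); grows as the thumb bar is pressed; 0.32 = fully down at its stop (nose about 15 mm above the bed); about 0.15 when it clamps the strip. A spring closes it: about 6 N on the thumb bar starts it, about 10 N holds it fully down.
- thumb_bar (a point): Middle of the top of the clip's thumb bar: round dark steel bar, 10 mm thick, along fixture x -112..0 at y +40, 60 mm beside the strip's track. Top at z 32 mm when closed, z 23 fully down: a fingertip there is level with one 5 mm above the bed, behind the strip. The fingertip may slide along the bar. Moves with the clip.
- clip_nose (a point): Underside of the clip's blunt nose, 14 mm wide in x (fixture x 48 to 62), over the bed at y = -20. Moves with the clip.
- slide_insert: Bystander: loose steel slide insert 30 x 70 x 20 mm, origin at the centre of its underside.
- guide_bush: Bystander: loose bronze guide bush 39 mm across, 42 high, origin at the centre of its underside.
- hex_key: Bystander: loose black hex key 46 x 116 x 10 mm, origin under its centre.
- oil_stone: Bystander: loose dark oil stone 26 x 100 x 13 mm, origin at the centre of its underside.
- ground_parallel: Bystander: loose ground steel parallel 14 x 110 x 22 mm, origin at the centre of its underside.
- core_insert: Bystander: loose steel core insert 38 x 64 x 32 mm, origin at the centre of its underside.
Not all that is in view belongs to the job. What is shaped like the strip but turquoise or yellow is not meant.

How it is judged:
By the outcome, as a careful person would: the job done as asked, in the order asked, and still so for the second after the job is handed in, with the robot touching nothing.
It also fails if it takes over 54 s, if anything falls off the work surface, if the arm or the gripper's body presses on something with over 40 N, if the wrist force passes 120 N, or if a joint passes its speed limit or range.

ROBOT

A 6-joint arm with a two-finger parallel gripper is mounted at the origin on the work surface; the furniture and walls round the work are solid. World frame = base frame: x ahead of the robot, y to its left, z up, the work surface at z = 0. Lengths are in mm, angles in rad, forces in N, time in s.
With the tool pointing down it reaches from about 275 to 750 mm from the base axis. Payload 10.2 kg.
Tool frame: the origin (TCP) lies where the fingers leave the gripper's body, on its centre line; the fingertips stand 73 mm ahead of it and the grasp point (between the pads) lies 54 mm ahead of it; z points along the fingers, y is the line along which they close (so a half turn about z gives the same grasp; the last joint's range is limited). The gripper opens to 85 mm and grips with 20 to 120 N. Pads are 22 mm wide; open, the fingers measure 114 mm over their backs; the gripper's body (76 mm by 85 mm) begins 54 mm behind the grasp point. The pads swing forward as they close: fully open they stand 13 mm farther back than shut.
Start: joints at [-1.431, 0.313, 1.498, -0, 1.331, -0.223], TCP at [186.307, -490.838, 303.894] pointing down, gripper open.
Joint ranges: [-2.94, 2.94], [-0.97, 2.17], [0.19, 2.56], [-1.23, 4.37], [0.02, 3.11], [-2.88, 2.88]. Speed limits (rad/s): [2.39, 2.39, 3.01, 3.14, 3.14, 3.14].

INTERFACE

Orientations are given as a unit quaternion [w, x, y, z].
In Python, from rig import ctrl gives the robot as it stands.
- The arm moves only by the shell command python3 -m creep 'ROWS' [OPENING] [FORCE]. ROWS is JSON, a list that holds one entry, the list of rows, each a list of 6 numbers: the shift along the world's x, y, z in units of 25 mm (1.0 is 25 mm), then the turn, a rotation vector about the world's x, y, z in units of 5 degrees (1.0 is 5 degrees). In form: [[[x, y, z, ax, ay, az], ...]]. A call has 1 to 20 rows; each row is the pose to reach, as a shift and turn from the pose commanded when the call began; what a row does not reach only later rows make up. A row lasts 1/12 s, in which the tool goes at most 41.7 mm and 7.16 degrees, less where a joint would pass 70% of its speed; a pose out of reach is approached as far as the arm can. A call with a gripper value outside its range is refused whole. OPENING is the finger opening in mm, from 0 to 85.4, set as the call begins (- or left out, the last holds). The fingers move at their own pace and stop on an object; FORCE is the grip in N (left out, the last holds). Time passes only in rows, so rows that repeat a pose let the fingers close. It gives the time, the measured TCP pose, the force, the opening and the grip force at its end, in the units of the state.
- ctrl.sense(): the state, without advancing time (a new reading comes with each control period).
- ctrl.capture(name): name is "scene" or "side" or "wrist"; returns a dict with "image" (400x640x3 uint8, red, green, blue), "fx", "fy", "cx", "cy" (pixels), "k1" (the pictures are not rectified: a ray, as slopes to the right and down, at radius r is drawn at 1 + k1 r^2 times it, then the intrinsics apply), "R" (3x3) and "t" (3): a world point X has camera coordinates R X + t. Camera axes: x right, y down, z forward; pixel columns grow to the right and rows downward; lengths in mm; the calibration is good to about 2 mm. A picture is of the moment at which its call begins. There is no depth.
- ctrl.finish_job(): hands the job in; it is judged then, once.
The state is a dict: "time_s": time; "joints": joint angles; "dq": joint speeds; "tau": joint torques, N m; "eef_pos": TCP position; "ee_rot": TCP orientation; "force": force on the tool from outside, world axes, zero at the start; "wrist_torque": the same for the moment, N m; "grip_width": opening from 0.0 (shut) to 1.0 (fully open); "grip_force": force on a finger pad.
Only numpy, scipy, OpenCV 4.12 (cv2) and the standard library are available. Lean on these libraries where they do the work, as an engineer would, in place of code of your own. Each camera call takes 0.05 s, during which the arm holds its last target. There are 200 camera calls.

## Working session

There is one attempt and no reset: what is moved stays moved. The work goes in short steps, Python scripts to look and compute and a shell command to move; the robot and the scene stay as the last step left them, time stands still between calls to the robot, and variables do not carry over. Pictures are saved under pics/ and viewed, at most 10 in all, crops included, and the job is handed in when it is done.

```bash
mkdir -p pics; cat > h.py <<'E'
import numpy as np, cv2, json
from rig import ctrl
def cap(n,f):
    d=ctrl.capture(n); cv2.imwrite('pics/'+f+'.png',cv2.cvtColor(d['image'],cv2.COLOR_RGB2BGR)); np.savez('pics/'+f+'.npz',**d); return d
def ray(d,u,v):
    x=(u-d['cx'])/d['fx'];y=(v-d['cy'])/d['fy'];a,b=x,y
    for _ in range(20):
        s=1+d['k1']*(a*a+b*b);a,b=x/s,y/s
    R=np.array(d['R']);t=np.array(d['t']);return -R.T@t,R.T@np.array([a,b,1])
def plane(d,u,v,z):
    c,r=ray(d,u,v);return c+r*(z-c[2])/r[2]
def proj(d,X):
    p=np.array(d['R'])@np.array(X)+np.array(d['t']);a,b=p[0]/p[2],p[1]/p[2];s=1+d['k1']*(a*a+b*b)
    return np.array([d['fx']*a*s+d['cx'],d['fy']*b*s+d['cy']])
E
python3 - <<'E'
from h import *
a=cap('scene','s0');b=cap('side','d0');c=cap('wrist','w0')
im=np.vstack([np.hstack([a['image'],b['image']])])
for d in(a,b,c):
    R=np.array(d['R']);print(-R.T@d['t'],R[2])
print(ctrl.sense())
E
```

```text
[-348.14741721 -605.22904161  532.93554098] [ 0.79543402  0.41035307 -0.44597654]
[  278.92273121 -1148.73218808   622.35685488] [ 0.19851484  0.86324141 -0.46411866]
[ 248.9387868  -466.26133624  373.36263404] [-0.25504471 -0.09702386 -0.96204915]
{'time_s': 0.15, 'joints': array([-1.43141488e+00,  3.13313756e-01,  1.49821164e+00, -9.62167294e-06,
        1.33097876e+00, -2.23400087e-01]), 'dq': array([-0.00113024, -0.00175537, -0.00137176,  0.00040592, -0.00037712,
        0.00016428]), 'tau': array([ 1.67434813e-03, -4.12368250e+01, -2.59797317e+01, -1.65846432e-04,
        3.23378321e-03,  1.65257802e-05]), 'eef_pos': array([ 186.28177347, -490.72665559,  303.4896279 ]), 'ee_rot': array([-4.55544898e-04,  9.83593444e-01,  1.80398805e-01,  1.44716350e-05]), 'force': array([0.20909619, 0.79169626, 0.22860422]), 'wrist_torque': array([ 0.03953317,  0.00465151, -0.04227707]), 'grip_force': 0.0, 'grip_width': 1.0035722221974885}
```

View pics/s0.png

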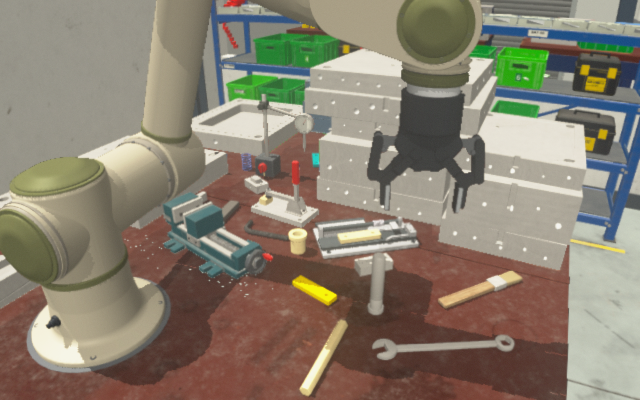

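View pics/d0.png

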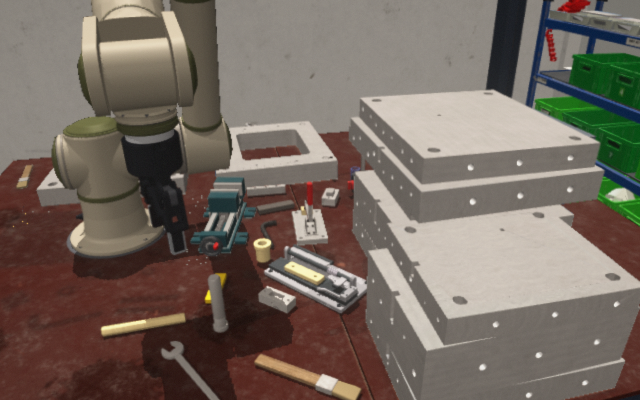

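The fixture is at about (365,236) in the scene view and (315,277) in the side view, with a bronze strip on its bed. Things that could be mistaken for the strip: the strip on the bed at scene (360,237), the yellow bar at (315,290), the loose brass-coloured bar at (325,355), the turquoise piece at (316,159) and the wooden brush at (480,288). By the description I choose the one on the bed, and I'll check it in a close crop.

```bash
python3 - <<'E'
import cv2,numpy as np
a=cv2.imread('pics/s0.png')[205:275,300:430];b=cv2.imread('pics/d0.png')[230:320,250:385]
A=cv2.resize(a,None,fx=6,fy=6,interpolation=2)[:300*2];B=cv2.resize(b,None,fx=4,fy=4,interpolation=2)
A=cv2.resize(a,(540,291),interpolation=2);B=cv2.resize(b,(540,360),interpolation=2)[:309]
cv2.imwrite('pics/c0.png',np.vstack([A,B]))
E
```

```text
(no output)
```

View pics/c0.png

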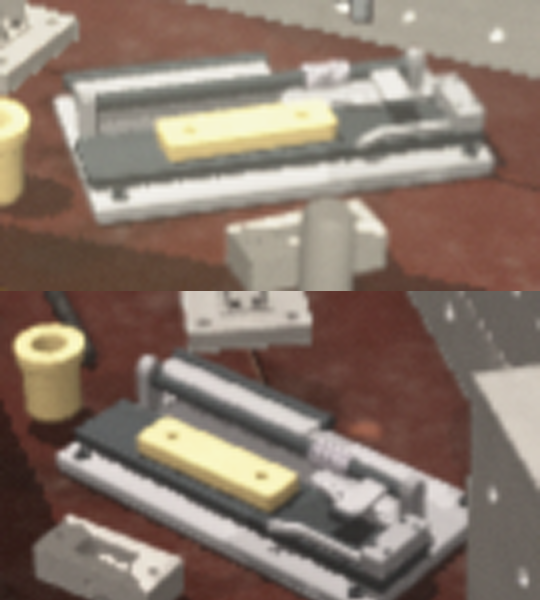

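The crop confirms it: a pale bronze strip on the dark bed, front end facing the nose and end stop. In the side view the stop is at about (350,296).

```bash
python3 - <<'E'
from h import *
s=dict(np.load('pics/s0.npz'));d=dict(np.load('pics/d0.npz'));w=dict(np.load('pics/w0.npz'))
f=lambda u,v:(250+u/4,230+(v-291)/4); g=lambda u,v:(300+u/4.154,205+v/4.154)
for n,D,p,z in [('A side',d,f(60,458),10),('C side',d,f(467,490),10),('A sc',s,g(97,208),10),('B sc',s,g(493,152),10),('B sd',d,(342,306),10),('D sc',s,g(55,95),10)]:
    print(n,np.round(plane(D,*p,z)))
im=cv2.cvtColor(d['image'],cv2.COLOR_RGB2HSV)
for D,box in((d,(275,325,255,290)),(s,(330,390,222,248))):
    h=cv2.cvtColor(D['image'],cv2.COLOR_RGB2HSV);m=cv2.inRange(h,(18,60,120),(35,255,255))
    M=np.zeros_like(m);M[box[2]:box[3],box[0]:box[1]]=m[box[2]:box[3],box[0]:box[1]]
    c=max(cv2.findContours(M,0,2)[0],key=cv2.contourArea);r=cv2.minAreaRect(c);print(r)
    print(np.round(plane(D,*r[0],25)), [np.round(plane(D,*q,28)[:2]) for q in cv2.boxPoints(r)])
E
```

```text
A side [ 342. -271.   10.]
C side [ 547. -350.   10.]
A sc [ 337. -273.   10.]
B sc [ 471. -435.   10.]
B sd [ 474. -421.   10.]
D sc [ 424. -205.   10.]
((303.5876770019531, 272.4278564453125), (41.01998519897461, 11.473411560058594), 23.96249008178711)
[ 419. -314.   25.] [array([ 377., -297.]), array([ 393., -260.]), array([ 459., -339.]), array([ 442., -372.])]
((359.08612060546875, 237.1766357421875), (9.413856506347656, 42.325870513916016), 85.8150863647461)
[ 410. -321.   25.] [array([ 397., -277.]), array([ 448., -354.]), array([ 414., -368.]), array([ 365., -294.])]
```

View pics/w0.png

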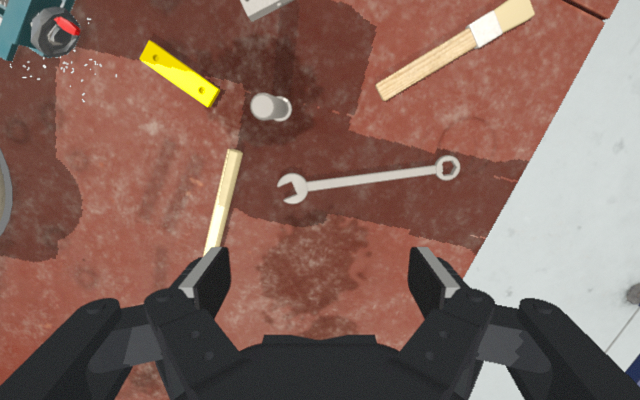

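The wrist view shows only the yellow bar (180,73), the loose brass bar (222,200), a wrench and a brush, so the fixture is not in sight. Before choosing the yaw I'll check clearance to the vice and the blocks.

```bash
python3 - <<'E'
from h import *
s=dict(np.load('pics/s0.npz'));d=dict(np.load('pics/d0.npz'))
for n,D,p,z in [('vice knob side',d,(214,244),40),('vice front bottom sd',d,(203,252),0),('vice knob sc',s,(262,259),40),('vice foot near',s,(243,277),0),('bush base sd',d,(263,262),0),('bush sc',s,(298,253),0),('blk low-left corner sd',d,(370,335),0),('blk edge sd',d,(357,232),0),('blk2 sc near',s,(320,200),0),('blk sc',s,(440,240),0),('toggle',d,(311,242),0)]:
    print(n,np.round(plane(D,*p,z)))
def tri(a,b):
    c1,r1=ray(s,*a);c2,r2=ray(d,*b);k=np.linalg.lstsq(np.c_[r1,-r2],c2-c1,rcond=None)[0];P,Q=c1+k[0]*r1,c2+k[1]*r2;print(np.round((P+Q)/2),np.linalg.norm(P-Q))
tri((267,258),(214,244)) # red knob
tri((298,233),(263,243)) #bush top
E
```

```text
vice knob side [ 240. -180.   40.]
vice front bottom sd [ 211. -144.    0.]
vice knob sc [ 234. -193.   40.]
vice foot near [ 214. -159.    0.]
bush base sd [ 343. -218.    0.]
bush sc [ 334. -215.    0.]
blk low-left corner sd [ 506. -502.    0.]
blk edge sd [ 586. -140.    0.]
blk2 sc near [ 570. -150.    0.]
blk sc [ 514. -472.    0.]
toggle [ 466. -159.    0.]
[ 239. -200.   47.] 8.994162611371642
[ 347. -209.   42.] 3.7136489562864696
```

```bash
python3 -m creep '[[[0.5,0.5,0,0,0,1.2],[1,1,0,0,0,2.4],[1.5,1.5,0,0,0,3.6],[2,2,0,0,0,4.8],[2.5,2.5,0,0,0,6],[3,3,0,0,0,7.2],[3.5,3.5,0,0,0,8.4],[4,4,0,0,0,9.6],[4.5,4.5,0,0,0,10.8],[5,5,0,0,0,12],[5.5,5.5,0,0,0,13.2],[6,6,0,0,0,14.4],[6.5,6.5,0,0,0,15.6],[7,7,0,0,0,16.8],[7.5,7.5,0,0,0,18],[8,8,0,0,0,19.2],[8.5,8.5,0,0,0,20.4],[9,9,0,0,0,21.9],[9.2,9.2,0,0,0,21.9],[9.2,9.2,0,0,0,21.9]]]' 46 && python3 - <<'E'
from h import *
w=cap('wrist','w1')
E
```

```text
time_s: 1.82
eef_pos: [416.9, -260.1, 303.7]
ee_rot: [-0.0, 0.421, 0.907, 0.0]
force: [0.3, -0.9, -0.1]
grip_width: 0.543
grip_force: 0.0
```

View pics/w1.png

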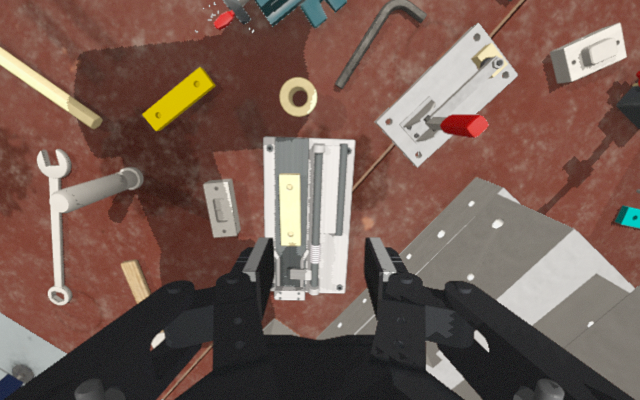

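The wrist view shows the fixture from (264,138) to (347,293), the strip at (290,210) and the thumb bar at (342,190). The nose and end stop are at (295,280).

```bash
python3 - <<'E'
from h import *
w=dict(np.load('pics/w1.npz'))
A=plane(w,264,138,10)[:2];D=plane(w,354,139,10)[:2];C=plane(w,347,294,10)[:2]
print(A,D,C,np.linalg.norm(D-A),np.linalg.norm(C-D))
h=cv2.cvtColor(w['image'],cv2.COLOR_RGB2HSV);m=cv2.inRange(h,(15,50,150),(35,255,255))
M=np.zeros_like(m);M[160:260,272:308]=m[160:260,272:308]
r=cv2.minAreaRect(max(cv2.findContours(M,0,2)[0],key=cv2.contourArea));print(r)
ex=(C-D)/np.linalg.norm(C-D);ey=np.array([-ex[1],ex[0]]);O=(A+C)/2+10*ex
print('yaw',np.degrees(np.arctan2(ex[1],ex[0])),'O',O)
F=lambda P:np.array([(P[:2]-O)@ex,(P[:2]-O)@ey])
print('A',F(A),'C',F(C),'D',F(D))
print('strip',F(plane(w,*r[0],28)),[F(plane(w,*q,28)).round(1) for q in cv2.boxPoints(r)])
print('bar',[F(plane(w,*q,32)) for q in((346,145),(340,233))])
s=ctrl.sense();p=s['eef_pos'];print('tcp',F(p))
from scipy.spatial.transform import Rotation as T
q=s['ee_rot'];ty=T.from_quat([q[1],q[2],q[3],q[0]]).as_matrix()[:2,1];print('ty',np.degrees(np.arctan2(ty[1],ty[0])))
# finger tips pixel for reach
for z in(60,65,70,73):
  for y in(-23,23,-37,37):print(z,y,proj(w,p+np.r_[ty*y,-z]).round(),end=' ')
  print()
T0=O-95*ex+10*ey;print('target',T0,(T0-p[:2])/25,'ex units/10mm',ex*.4,'ey',ey*.4)
E
```

```text
[ 338.20995542 -271.24228417] [ 420.87981796 -202.9502849 ] [ 554.99159248 -366.12205626] 107.22920934701969 211.2131507147144
((299.5, 225.0), (40.0, 1.0), 90.0)
yaw -50.58302701961751 O [ 452.95036791 -326.40762532]
A [-115.47323961  -53.61443887] C [95.47323961 53.61443887] D [-115.7399111    53.61443887]
strip [-12.49085092 -10.5622393 ] [array([-38.1, -11.1]), array([-38.1,  -9.9]), array([ 14.2, -10.1]), array([ 14.2, -11.3])]
bar [array([-110.69256468,   42.37615094]), array([-4.29276722, 39.1062377 ])]
tcp [-73.99750778  13.41919203]
ty 40.14239772287111
60 -23 [273. 266.] 60 23 [368. 266.] 60 -37 [244. 266.] 60 37 [397. 266.] 
65 -23 [274. 261.] 65 23 [367. 261.] 65 -37 [246. 261.] 65 37 [395. 261.] 
70 -23 [276. 256.] 70 23 [365. 256.] 70 -37 [248. 256.] 70 37 [393. 256.] 
73 -23 [276. 254.] 73 23 [365. 254.] 73 -37 [250. 254.] 73 37 [391. 254.] 
target [ 400.35468043 -246.66620786] [-0.63908845  0.56217332] ex units/10mm [ 0.25398376 -0.3090182 ] ey [0.3090182  0.25398376]
```

```bash
python3 -m creep '[[[-0.6,0.5,-1,0,0,0],[-0.64,0.56,-2,0,0,0],[-0.64,0.56,-3,0,0,0],[-0.64,0.56,-4,0,0,0],[-0.64,0.56,-5,0,0,0],[-0.64,0.56,-6,0,0,0],[-0.64,0.56,-6.9,0,0,0],[-0.64,0.56,-6.9,0,0,0],[-0.64,0.56,-6.9,0,0,0]]]' && python3 - <<'E'
from h import *
w=cap('wrist','w2')
E
```

```text
time_s: 2.62
eef_pos: [399.8, -247.4, 131.3]
ee_rot: [-0.001, 0.422, 0.907, 0.0]
force: [0.6, 0.2, 0.2]
grip_width: 0.535
grip_force: 0.0
```

View pics/w2.png

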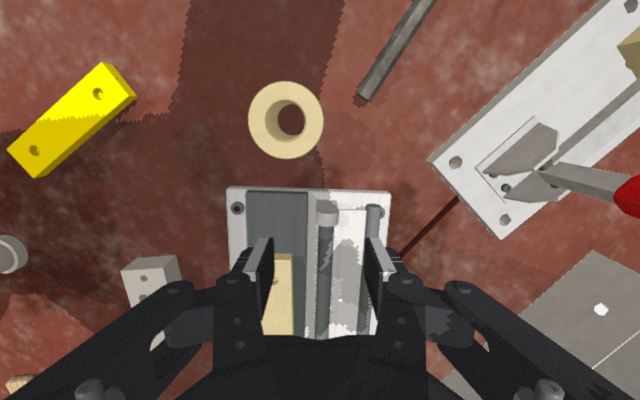

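A close view from behind: plate corners at (228,187) and (389,191), bar end at (374,207), bed edges at columns 247 and 308. The strip's rear end is at row 254, with its right edge at about column 294.

```bash
python3 - <<'E'
from h import *
w=dict(np.load('pics/w2.npz'));s=ctrl.sense();p=s['eef_pos']
A=plane(w,228,187,10)[:2];D=plane(w,389.5,191,10)[:2]
print(np.linalg.norm(D-A)); ey=(D-A)/np.linalg.norm(D-A); print('yaw y short',np.degrees(np.arctan2(ey[1],ey[0])))
a=np.radians(-50.2);ex=np.array([np.cos(a),np.sin(a)]);ey=np.array([-ex[1],ex[0]]);O=(A+D)/2+115*ex;print(O)
F=lambda P:((P[:2]-O)@ex,(P[:2]-O)@ey)
for n,u,v,z in[('A',228,187,10),('D',389.5,191,10),('bedL',247,191,18),('bedR',308,192,18),('bar end',374,207,30),('lug',327,208,41),('strip rear R',294,254,28),('strip rear L?',272,254,28),('strip R far',293,334,28)]:print(n,np.round(F(plane(w,u,v,z)),1))
print('tcp',np.round(F(p),1),'ex',ex/25,'ey',ey/25)
E
python3 -c "
import cv2;i=cv2.imread('pics/w2.png')[180:345,215:405];cv2.imwrite('pics/c2.png',cv2.resize(i,None,fx=3.6,fy=3.6,interpolation=2))"
```

```text
106.04892733985245
yaw y short 38.6639291541485
[ 452.30772836 -323.67705154]
A [-116.1  -53. ]
D [-113.9   53. ]
bedL [-115.5  -38.7]
bedR [-115.    -0.2]
bar end [-109.1   39.6]
lug [-111.8   11.2]
strip rear R [-77.1  -8.9]
strip rear L? [-77.  -22.9]
strip R far [-16.3 -10.7]
tcp [-91.8   8.7] ex [ 0.02560439 -0.03073134] ey [0.03073134 0.02560439]
```

View pics/c2.png

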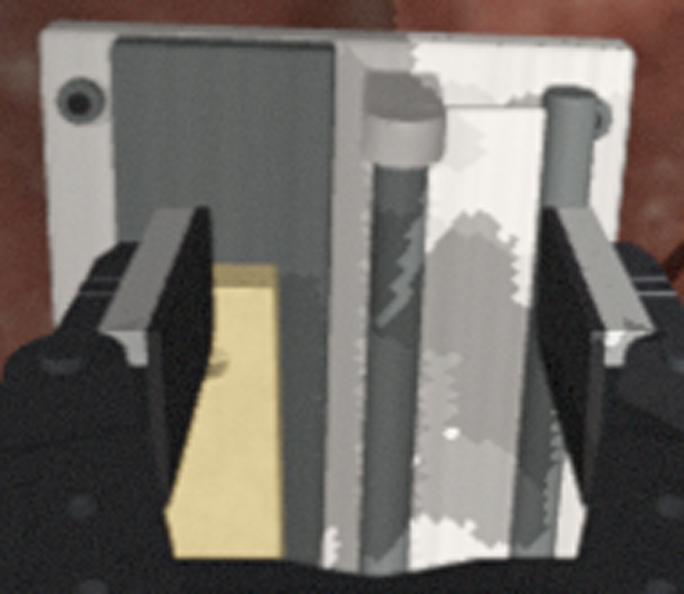

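```bash
python3 -m creep '[[[-0.01,0.1,-0.3,0,0,0],[-0.01,0.1,-0.6,0,0,0],[-0.01,0.1,-0.85,0,0,0],[-0.01,0.1,-0.85,0,0,0],[-0.01,0.1,-0.9,0,0,0],[-0.01,0.1,-1,0,0,0],[-0.01,0.1,-1,0,0,0]]]' 52; python3 -m creep '[[[0,0,-0.08,0,0,0],[0,0,-0.08,0,0,0]]]';python3 -m creep '[[[0,0,-0.08,0,0,0],[0,0,-0.08,0,0,0]]]'
```

```text
time_s: 3.25
eef_pos: [400.0, -244.3, 106.2]
ee_rot: [-0.0, 0.42, 0.907, 0.0]
force: [0.0, 0.2, -0.2]
grip_width: 0.612
grip_force: 0.0
time_s: 3.42
eef_pos: [400.0, -244.3, 104.2]
ee_rot: [-0.0, 0.42, 0.907, 0.0]
force: [-0.1, 0.2, 0.7]
grip_width: 0.612
grip_force: 0.0
time_s: 3.58
eef_pos: [400.0, -244.3, 102.2]
ee_rot: [-0.0, 0.42, 0.907, 0.0]
force: [0.3, 0.8, -1.9]
grip_width: 0.61
grip_force: 0.0
```

```bash
for i in 1 2 3 4; do python3 -m creep '[[[0,0,-0.06,0,0,0],[0,0,-0.06,0,0,0]]]' | egrep 'pos|force'; done
```

```text
eef_pos: [400.2, -244.4, 101.0]
force: [-0.7, 0.6, 5.3]
grip_force: 2.5
eef_pos: [400.2, -244.4, 99.7]
force: [-0.7, 1.5, 5.8]
grip_force: 3.1
eef_pos: [400.2, -244.4, 98.2]
force: [-0.7, 1.0, 7.1]
grip_force: 3.4
eef_pos: [400.2, -244.4, 96.8]
force: [-2.3, 1.6, 7.3]
grip_force: 3.8
```

```bash
for i in 1 2 3; do python3 -m creep '[[[0,0,-0.05,0,0,0],[0,0,-0.05,0,0,0]]]' | egrep 'pos|force'; done; python3 - <<'E'
from h import *
w=cap('wrist','w3');d=cap('side','d3');print(ctrl.sense()['force'])
A=cv2.imread('pics/w3.png')[130:345,170:450];B=cv2.resize(cv2.imread('pics/d3.png')[235:315,250:385],(560,330),interpolation=2)
cv2.imwrite('pics/c3.png',np.vstack([cv2.resize(A,(560,265)),B]))
E
```

```text
eef_pos: [400.1, -244.5, 95.6]
force: [-3.3, 0.7, 7.7]
grip_force: 4.2
eef_pos: [400.1, -244.6, 94.4]
force: [-3.7, 1.1, 9.1]
grip_force: 4.6
eef_pos: [400.0, -244.6, 93.2]
force: [-5.1, 0.0, 9.8]
grip_force: 5.2
[-5.59064914  0.43760421 10.93657653]
```

View pics/c3.png

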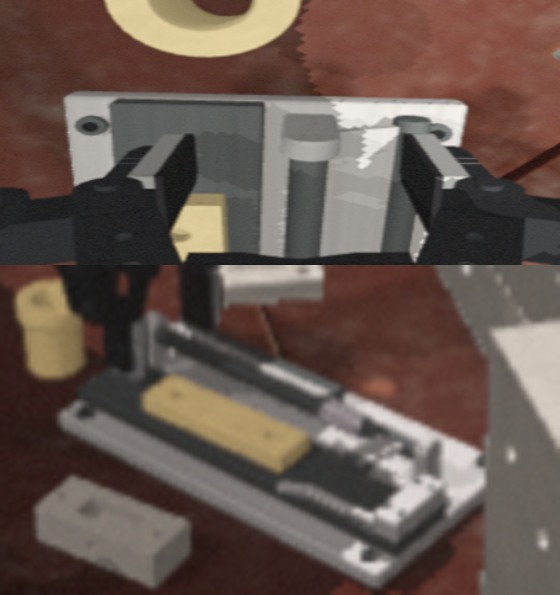

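The bar finger sits on the bar and the other tip stands behind the strip's rear end, with the nose raised. I'll go a bit further to feel the stop.

```bash
for i in 1 2 3; do python3 -m creep '[[[-0.01,-0.01,-0.04,0,0,0],[-0.01,-0.01,-0.04,0,0,0]]]' | egrep 'pos|force'; done
```

```text
eef_pos: [399.8, -244.8, 92.3]
force: [-4.8, 1.3, 11.3]
grip_force: 5.5
eef_pos: [399.7, -245.0, 91.8]
force: [-5.1, 2.8, 18.5]
grip_force: 9.2
eef_pos: [399.7, -245.0, 91.4]
force: [-6.2, 6.8, 27.8]
grip_force: 13.8
```

```bash
python3 -m creep '[[[0.064,-0.077,0.02,0,0,0],[0.13,-0.15,0.02,0,0,0],[0.19,-0.23,0.02,0,0,0],[0.26,-0.31,0.02,0,0,0],[0.32,-0.38,0.02,0,0,0],[0.38,-0.46,0.02,0,0,0],[0.45,-0.54,0.02,0,0,0],[0.51,-0.61,0.02,0,0,0],[0.51,-0.61,0.02,0,0,0]]]'|egrep 'pos|force'; python3 -m creep '[[[0.064,-0.077,0,0,0,0],[0.13,-0.15,0,0,0,0],[0.19,-0.23,0,0,0,0],[0.26,-0.31,0,0,0,0],[0.32,-0.38,0,0,0,0],[0.38,-0.46,0,0,0,0],[0.45,-0.54,0,0,0,0],[0.51,-0.61,0,0,0,0],[0.51,-0.61,0,0,0,0]]]'|egrep 'pos|force'; python3 - <<'E'
from h import *
w=cap('wrist','w4');d=cap('side','d4');s=cap('scene','s4')
A=cv2.imread('pics/s4.png')[205:265,300:430];B=cv2.resize(cv2.imread('pics/d4.png')[235:315,250:385],(560,330),interpolation=2)
cv2.imwrite('pics/c4.png',np.vstack([cv2.resize(A,(560,258),interpolation=2),B]))
E
```

```text
eef_pos: [411.9, -259.4, 91.7]
force: [-8.1, 11.5, 24.5]
grip_force: 12.6
eef_pos: [424.5, -274.2, 91.6]
force: [-8.3, 12.8, 27.6]
grip_force: 14.2
```

View pics/c4.png

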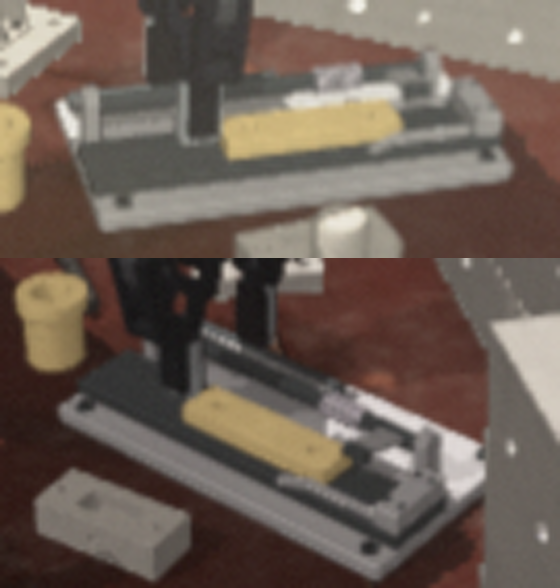

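The strip is sliding under the open nose and pointing between the rails. I'll continue.

```bash
for i in 1 2 ; do python3 -m creep '[[[0.064,-0.077,0,0,0,0],[0.13,-0.15,0,0,0,0],[0.19,-0.23,0,0,0,0],[0.26,-0.31,0,0,0,0],[0.32,-0.38,0,0,0,0],[0.32,-0.38,0,0,0,0]]]'|egrep 'pos|force'; done; python3 -m creep '[[[0.064,-0.077,0,0,0,0],[0.13,-0.15,0,0,0,0],[0.19,-0.23,0,0,0,0],[0.19,-0.23,0,0,0,0]]]'|egrep 'pos|force'
```

```text
eef_pos: [433.0, -283.9, 91.8]
force: [-5.1, 12.9, 20.1]
grip_force: 10.6
eef_pos: [441.5, -293.5, 91.5]
force: [0.5, 11.9, 18.4]
grip_force: 10.3
eef_pos: [446.4, -299.2, 91.4]
force: [0.9, 11.3, 17.9]
grip_force: 9.8
```

```bash
for i in 1 2 3; do python3 -m creep '[[[0.04,-0.05,0,0,0,0],[0.04,-0.05,0,0,0,0]]]'|egrep 'pos|force'; done
```

```text
eef_pos: [446.7, -299.5, 91.3]
force: [-2.9, 17.2, 21.1]
grip_force: 11.7
eef_pos: [448.0, -300.9, 91.3]
force: [-0.4, 15.7, 16.4]
grip_force: 10.3
eef_pos: [448.4, -301.2, 91.0]
force: [-3.1, 19.9, 23.6]
grip_force: 12.5
```

```bash
for i in 1 2 3; do python3 -m creep '[[[0.04,-0.05,0,0,0,0],[0.04,-0.05,0,0,0,0],[0.04,-0.05,0,0,0,0]]]'|egrep 'pos|force'; done; python3 - <<'E'
from h import *
w=cap('wrist','w5');d=cap('side','d5');s=cap('scene','s5')
A=cv2.imread('pics/s5.png')[205:265,300:430];B=cv2.resize(cv2.imread('pics/d5.png')[235:315,250:385],(560,330),interpolation=2)
cv2.imwrite('pics/c5.png',np.vstack([cv2.resize(A,(560,258),interpolation=2),B]))
E
```

```text
eef_pos: [449.3, -302.1, 90.9]
force: [-4.6, 21.8, 23.2]
grip_force: 19.1
eef_pos: [449.6, -302.4, 90.8]
force: [-9.6, 27.1, 29.2]
grip_force: 22.3
eef_pos: [449.9, -302.7, 90.8]
force: [-14.3, 32.2, 34.6]
grip_force: 25.4
```

View pics/c5.png

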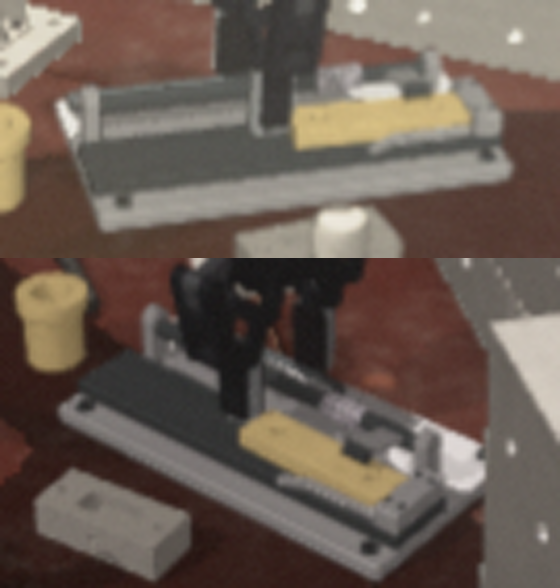

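The strip now reaches the end-stop block in both views: scene crop (470,110), side crop (395,490). The force climbs steadily while the position stalls, so it is home. I'll back straight off along the bed with the bar still held, then measure the rear end numerically before releasing.

```bash
python3 -m creep '[[[-0.1,0.12,0,0,0,0],[-0.22,0.27,0,0,0,0],[-0.35,0.42,0,0,0,0],[-0.45,0.54,0,0,0,0],[-0.45,0.54,0,0,0,0]]]'|egrep 'pos|force'; cat > m.py <<'E'
from h import *
import sys
a=np.radians(-50.2);ex=np.array([np.cos(a),np.sin(a)]);ey=np.array([-ex[1],ex[0]]);O=np.array([452.3,-323.7])
def meas(D,box):
    h=cv2.cvtColor(D['image'],cv2.COLOR_RGB2HSV);m=cv2.inRange(h,(15,50,60),(35,255,255))
    M=np.zeros_like(m);x0,x1,y0,y1=box;M[y0:y1,x0:x1]=m[y0:y1,x0:x1]
    c=max(cv2.findContours(M,0,1)[0],key=cv2.contourArea)[:,0]
    F=np.array([[(q-O)@ex,(q-O)@ey] for q in(plane(D,*p,28)[:2] for p in c.astype(float))])
    x=F[:,0];print(len(c),'x',x.min().round(1),np.percentile(x,5).round(1),x.max().round(1),'y',F[:,1].min().round(1),F[:,1].max().round(1))
B={'d':(275,352,250,310),'s':(330,416,222,250)}
if len(sys.argv)>1: cap('side','d'+sys.argv[1]);cap('scene','s'+sys.argv[1])
for f in['d0','s0','d4','s4','d5','s5']+([k+sys.argv[1] for k in'ds'] if len(sys.argv)>1 else []):
    print(f,end=' ');meas(dict(np.load('pics/%s.npz'%f)),B[f[0]])
E
python3 m.py 6
```

```text
eef_pos: [441.7, -295.3, 92.1]
force: [3.2, -1.3, 11.8]
grip_force: 5.9
d0 87 x -75.9 -74.7 24.4 y -41.3 -4.8
s0 146 x -76.4 -74.0 19.4 y -50.7 -7.7
d4 87 x -48.8 -47.3 51.7 y -42.6 -4.9
s4 93 x -49.3 -47.2 46.4 y -51.9 -9.6
d5 84 x -12.8 -11.1 78.6 y -41.6 -4.7
s5 94 x -14.6 -11.9 82.2 y -51.1 -9.0
d6 86 x -13.4 -12.1 78.6 y -41.6 -4.3
s6 96 x -14.6 -12.6 82.2 y -51.7 -8.5
```

```bash
python3 -m creep '[[[0,0,0.05,0,0,0],[0,0,0.1,0,0,0],[0,0,0.15,0,0,0],[0,0,0.2,0,0,0],[0,0,0.25,0,0,0],[0,0,0.3,0,0,0],[0,0,0.35,0,0,0],[0,0,0.5,0,0,0],[0,0,1,0,0,0],[0,0,2,0,0,0],[-0.3,0.3,3,0,0,0],[-0.8,0.8,4,0,0,0],[-1.2,1.3,5,0,0,0],[-1.2,1.3,6,0,0,0],[-1.2,1.3,7,0,0,0],[-1.2,1.3,7,0,0,0],[-1.2,1.3,7,0,0,0]]]'; python3 - <<'E'
from h import *
w=cap('wrist','w7');cap('side','d7')
h=cv2.cvtColor(w['image'],cv2.COLOR_RGB2HSV);p=ctrl.sense()['eef_pos'];print(p,ctrl.sense()['force'])
a=np.radians(-50.2);ex=np.array([np.cos(a),np.sin(a)]);ey=np.array([-ex[1],ex[0]]);O=np.array([452.3,-323.7])
W=lambda x,y,z:proj(w,np.r_[O+x*ex+y*ey,z])
for q in[(-115,-55,10),(-115,55,10),(95,55,10),(-10,-20,28),(80,-20,28),(55,-20,34)]:print(q,W(*q).round(1))
c=int(W(-10,-20,28)[0])
print('col',c)
for v in range(110,330,2):print(v,w['image'][v,c].tolist(),end=';')
E
```

```text
time_s: 11.67
eef_pos: [410.4, -261.9, 266.0]
ee_rot: [0.001, 0.42, 0.907, -0.0]
force: [-0.4, -0.5, -1.3]
grip_width: 0.607
grip_force: 0.0
[ 410.00149173 -261.59998718  264.21485646] [-0.67958342 -0.47148004 -0.40595441]
(-115, -55, 10) [262.7 141.1]
(-115, 55, 10) [365.5 142. ]
(95, 55, 10) [356.9 310.2]
(-10, -20, 28) [295.4 238.9]
(80, -20, 28) [296.5 308.5]
(55, -20, 34) [295.8 293.2]
col 295
110 [225, 207, 158];112 [224, 207, 157];114 [226, 209, 160];116 [223, 205, 156];118 [113, 81, 61];120 [96, 63, 54];122 [94, 62, 49];124 [95, 55, 49];126 [92, 54, 46];128 [92, 53, 41];130 [92, 56, 47];132 [92, 53, 43];134 [86, 50, 39];136 [93, 56, 45];138 [93, 59, 52];140 [93, 58, 51];142 [93, 84, 82];144 [96, 101, 97];146 [96, 99, 95];148 [98, 100, 98];150 [96, 100, 97];152 [95, 99, 98];154 [97, 101, 99];156 [93, 97, 91];158 [131, 137, 133];160 [141, 146, 142];162 [141, 146, 142];164 [138, 143, 141];166 [140, 144, 142];168 [140, 146, 143];170 [143, 147, 143];172 [142, 149, 144];174 [140, 146, 142];176 [140, 147, 143];178 [142, 148, 144];180 [140, 148, 143];182 [141, 146, 144];184 [140, 144
[... 739 characters left out ...]
2, 154];260 [219, 201, 154];262 [218, 200, 153];264 [218, 201, 151];266 [218, 200, 153];268 [218, 200, 151];270 [221, 203, 155];272 [222, 206, 157];274 [222, 204, 154];276 [220, 203, 154];278 [221, 202, 154];280 [219, 202, 154];282 [219, 201, 152];284 [221, 203, 155];286 [201, 183, 136];288 [125, 118, 112];290 [183, 180, 176];292 [236, 232, 228];294 [238, 236, 230];296 [236, 232, 228];298 [236, 232, 229];300 [255, 255, 216];302 [255, 255, 211];304 [255, 255, 210];306 [255, 255, 212];308 [251, 252, 204];310 [211, 206, 204];312 [239, 234, 229];314 [237, 233, 228];316 [238, 234, 229];318 [239, 235, 232];320 [157, 131, 125];322 [137, 85, 68];324 [138, 87, 75];326 [133, 78, 62];328 [133, 76, 61];
```

Rear edge at row 239, predicted 238.9. The front meets the stop at row 309, predicted 308.5, with no gap, and the nose lies across the strip. The robot is clear and touching nothing.

```bash
python3 -c "
from rig import ctrl
print(ctrl.finish_job())"
```

```text
the job is handed in; nothing more can be done
None
```

The bronze strip is home against the end stop, within about a millimetre in the last wrist-camera measurement, with the clip closed on it. The arm was clear at about 12 s, and I handed the job in; no verdict came back.

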